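# Tuck a shield plate under its keeper flap and hold it flat

## Task

Pick up the loose dark steel shield plate by its white grip bar and slide its copper-coloured edge under the yellow hinged keeper flap on the grey chassis, centred and square and all the way in to the back stop, without lifting the flap. Then press the plate down flat on the chassis bed, pushing the sprung pad fully in, and finish like that: still gripping the bar and holding the plate pressed flat so it could be screwed down. Leave everything else on the bench where it is.

Things in the scene. Friction and masses are not known exactly. Their poses are not given: they have to be found in the camera images.
- chassis: shallow grey metal chassis fixed to the bench, 190 (its x) x 130 (its y) mm; its flat bed is 16 mm above the bench. Origin: centre of its underside, on the bench. Its +x (roughly away from the robot) is the direction in which the plate slides in, towards the flap; its -x end is open, with three small brass sockets on that face, below bed level.
- stop_face (a point): foot of the back stop's face, at bed height, at chassis x = +72 mm, y = 0; the stop stands 12 mm above the bed across the far end of the chassis, under the flap; axes as the chassis
- flap (a joint): yellow hinged keeper flap, 100 mm wide (chassis y), 3 mm thick, lapping over the far end of the bed like a shingle. Hinge along chassis y at x = +80 mm, 30 mm above the bench; free edge at x = +35 mm, where a lip flares 5 mm further towards -x and upward. At 0 rad (rest, light spring of about 0.03 N m) its underside is level, 12 mm above the bed; positive is lifted.
- flap_edge (a point): middle of the flap's lower free edge (behind the flared lip), 28 mm above the bench at rest; axes as the chassis at rest
- pad (a joint): copper-coloured sprung pad in the chassis bed, 56x66 mm, centred at chassis x = -30 mm, y = 0. At 0 m its top stands 4 mm above the bed; at 0.004 m (pressed in) it is level with the bed. It takes about 4 N to start and 8 N to be level with the bed; it springs up again when released.
- plate: loose dark steel shield plate, 130 (x) x 90 (y) x 4 mm, 0.10 to 0.21 kg, with a white grip bar on top, lying flat on the bench at the start. Origin: centre of its underside; x towards its copper-coloured front edge (at x = +65 mm), z up.
- grip_mid (a point): centre (half-way up) of the plate's white grip bar: 12 mm thick (plate x), 40 mm long (plate y), from 4 to 34 mm above the plate's underside. This point is 19 mm above the underside, 25 mm behind (-x) the plate's centre, 90 mm behind the copper-coloured front edge. Axes as the plate.
- plate_nose (a point): middle of the plate's copper-coloured front edge, on its underside, 90 mm along plate +x from grip_mid and 19 mm below it; axes as the plate
- meter: orange and black hand multimeter, 145x70x42 mm; bystander; origin at the centre of its underside
- bottle: white solvent bottle with a thin blue spout, 59x59x160 mm; bystander; origin at the centre of its underside
- reel: white wire reel standing on its flange, 60x60x44 mm; bystander; origin at the centre of its underside
- tape: roll of masking tape lying flat, 80x80x19 mm; bystander; origin at the centre of its underside
- cutters: blue-handled pliers lying flat, 41x137x11 mm; bystander; origin at the centre of its underside
- tin: small round tin, 40x40x19 mm; bystander; origin at the centre of its underside
- driver: small yellow screwdriver lying flat, 18x180x18 mm; bystander; origin at the centre of its underside
There are look-alikes about, which are no part of the job. What is shaped like the plate but turquoise is not meant.

How it is judged:
On the way:
1. the copper-coloured edge is 10 mm or more under the flap (x of plate_nose in the frame of chassis above 0.045 m and z of plate_nose in the frame of chassis between 0.014 and 0.026 m and y of plate_nose in the frame of chassis between -0.03 and 0.03 m), for 0.1 s.
At the end, for the whole second after the job is handed in: Copper edge under the flap within 12 mm of the back stop, centred within 12 mm, square within 0.12 rad, at most 3 mm above the bed; plate tilt under 0.03 rad; pad pressed in over 3 mm; flap within 0.03 rad of closed; fingers still bear on the plate with over 2 N (x of plate_nose in the frame of chassis above 0.06 m and y of plate_nose in the frame of chassis between -0.012 and 0.012 m and z of plate_nose in the frame of chassis below 0.019 m and angle between the x axis of plate_nose and the x axis of chassis, either way round below 0.12 rad and angle between the z axis of plate_nose and the z axis of chassis, either way round below 0.03 rad and value of joint pad above 0.003 m and value of joint flap below 0.03 rad and contact force between the fingers and plate above 2 N); the arm keeps its last pose, push and grip.
It fails at once if the flap is lifted more than 0.06 rad (about 3 mm at its edge) (value of joint flap above 0.06 rad).
It fails at once if a bystander is moved more than 30 mm (distance of any of meter, bottle, reel, tape, cutters, tin, driver from where it was at the start of the episode above 0.03 m).
It also fails if it takes over 48 s, if anything falls off the work surface, if the arm or the gripper's body presses on something with over 40 N, if the wrist force passes 120 N, or if a joint passes its speed limit or range.

## Robot

A 6-joint arm with a two-finger parallel gripper is mounted at the origin on a cart in front of the work surface, level with it; the furniture and walls round the work are solid. World frame = base frame: x ahead of the robot, y to its left, z up, the work surface at z = 0. Lengths are in m, angles in rad, forces in N, time in s.
With the tool pointing down it reaches from about 0.4 to 0.825 m from the base axis. Payload 7 kg.
Tool frame: the origin (TCP) lies on the centre line of the jaws, within the pads' length; the fingertips stand arm.tip_reach ahead of it and the grasp point (between the pads) lies 5 mm behind it (arm.tip_reach is the distance from the TCP to the fingertips, in m); z points along the fingers, y is the line along which they close (so a half turn about z gives the same grasp; the last joint's range is limited). The gripper opens to 88 mm and grips with 3 to 60 N. Pads are 19 mm wide; open, the fingers measure 130 mm over their backs; the gripper's body (78 mm by 193 mm) begins 47 mm behind the grasp point.
Start: joints at [-0.864, 0.359, 0.012, 0, -1.224, -0.288], TCP at [0.274, -0.617, 0.241] pointing down, gripper open.
Joint ranges: [-3.07, 3.07], [-1.43, 2.12], [-1.02, 1.25], [-3.03, 1.67], [-3.05, -0], [-3.03, 3.03]. Speed limits (rad/s): [2.39, 2.39, 3.01, 3.14, 3.14, 3.14].

## Interface

Orientations are given as [roll, pitch, yaw] about the fixed x, y, z axes, in that order (R = Rz(yaw) Ry(pitch) Rx(roll)).
In Python, from station import status, optics, order, arm gives the robot as it stands. The module is installed in compiled form; this text tells all that it offers.
- The arm moves only by the shell command python3 -m jog 'ROWS' [FORCE]. ROWS is JSON, a list of rows, each a list of 3 entries, a list of its own where there are three numbers: the gripper command: -1 is shut, 1 is fully open, values between are in proportion, then the shift along the tool's x, y, z in mm, then the turn about the tool's z in rad. A call has 1 to 20 rows; each row is the pose to reach, as a shift and turn from the pose commanded when the call began, along the tool's axes at that moment; what a row does not reach only later rows make up. A row lasts 1/8 s, in which the tool goes at most 62.5 mm and 10.7 degrees, less where a joint would pass 70% of its speed; a pose out of reach is approached as far as the arm can. A call with a gripper value outside its range is refused whole. The fingers move at their own pace and stop on an object; FORCE is the grip in N (left out, the last holds). Time passes only in rows, so rows that repeat a pose let the fingers close. It gives the time, the measured TCP pose, the force, the opening and the grip force at its end, in the units of the state.
- status.get_state(): the state, without advancing time (a new reading comes with each control period).
- optics.grab_frame(name): name is "scene" or "top" or "wrist"; returns a dict with "color" (384x512x3 uint8, red, green, blue), "mtx" (3x3 intrinsics, pixels), "cam_to_world" (4x4, takes a point from camera to world coordinates). Camera axes: x right, y down, z forward; pixel columns grow to the right and rows downward; lengths in m; the calibration is good to about 2 mm. The wrist camera is an equidistant fisheye: a pixel r from the principal point sees the ray r / f radians off the axis. A picture is of the moment at which its call begins. There is no depth.
- order.job_done(): hands the job in; it is judged then, once.
The state is a dict: "t": time; "q": joint angles; "qd": joint speeds; "joint_efforts": joint torques, N m; "eef_pos": TCP position; "ee_rot": TCP orientation; "force": force on the tool from outside, world axes, zero at the start; "moment": the same for the moment, N m; "width": finger opening in m; "gripper_force": force on a finger pad.
Only numpy, scipy, OpenCV 4.12 (cv2) and the standard library are available. Lean on these libraries where they do the work, as an engineer would, in place of code of your own. Each camera call takes 0.05 s, during which the arm holds its last target. There are 200 camera calls.

## Working session

There is one attempt and no reset: what is moved stays moved. The work goes in short steps, Python scripts to look and compute and a shell command to move; the robot and the scene stay as the last step left them, time stands still between calls to the robot, and variables do not carry over. Pictures are saved under pics/ and viewed, at most 10 in all, crops included, and the job is handed in when it is done.

```bash
mkdir -p pics; python3 - <<'E'
from station import status,optics,arm
import cv2,numpy as np
print(status.get_state(), arm.tip_reach)
for n in ["scene","top"]:
    f=optics.grab_frame(n); np.savez(f"{n}.npz",**f)
    cv2.imwrite(f"pics/{n}0.png",cv2.resize(f["color"][:,:,::-1],(768,576)))
    print(n,f["mtx"].tolist(),f["cam_to_world"].round(4).tolist())
E
```

```text
{'t': 0.0, 'q': array([-8.63868300e-01,  3.59408723e-01,  1.10534925e-02, -3.46843436e-04,
       -1.22407891e+00, -2.88105676e-01]), 'qd': array([ 1.60450162e-05,  2.54304390e-04,  2.57485194e-04, -1.44668131e-03,
        4.37600958e-05, -4.05097160e-04]), 'joint_efforts': array([-6.11195610e-04, -5.82718277e+01,  2.93061090e+01,  6.99742377e+00,
        7.02840698e-03, -1.75933474e-04]), 'eef_pos': array([ 0.27430516, -0.61624552,  0.23960679]), 'ee_rot': array([ 3.13992969e+00, -1.52794234e-04, -2.72288830e+00]), 'force': array([ 0.09299906,  0.91959489, -0.10125644]), 'moment': array([ 0.01917278, -0.01589889,  0.01157177]), 'gripper_force': 0.0, 'width': 0.08781995126816813} 0.014
scene [[421.865246918431, 0.0, 248.92316759731406], [0.0, 421.865246918431, 182.37741859787883], [0.0, 0.0, 1.0]] [[0.607, -0.5198, 0.6011, -0.3232], [-0.7945, -0.4144, 0.444, -0.6313], [0.0183, -0.747, -0.6645, 1.0428], [0.0, 0.0, 0.0, 1.0]]
top [[430.34945896204283, 0.0, 259.90260564689646], [0.0, 430.34945896204283, 196.228207131761], [0.0, 0.0, 1.0]] [[-0.0041, -0.9828, 0.1844, 0.2707], [-0.9999, 0.0064, 0.0117, 0.0119], [-0.0127, -0.1843, -0.9828, 1.5477], [0.0, 0.0, 0.0, 1.0]]
```

View pics/top0.png

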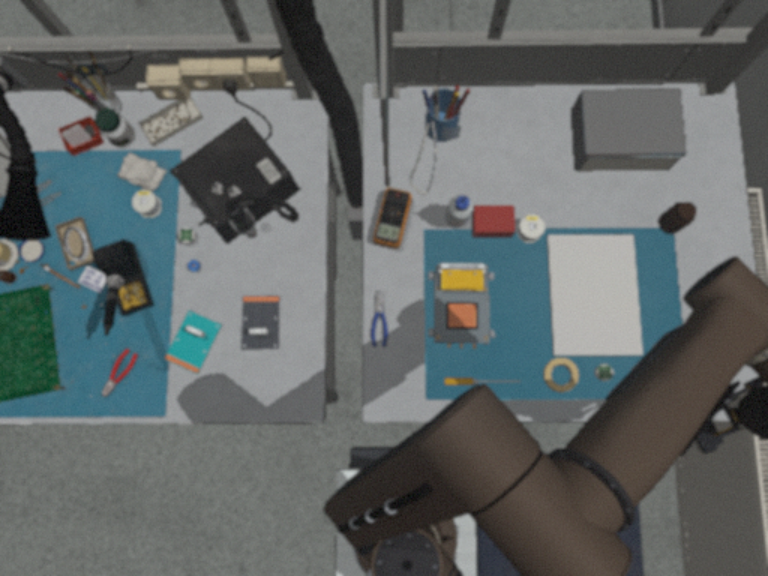

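View pics/scene0.png

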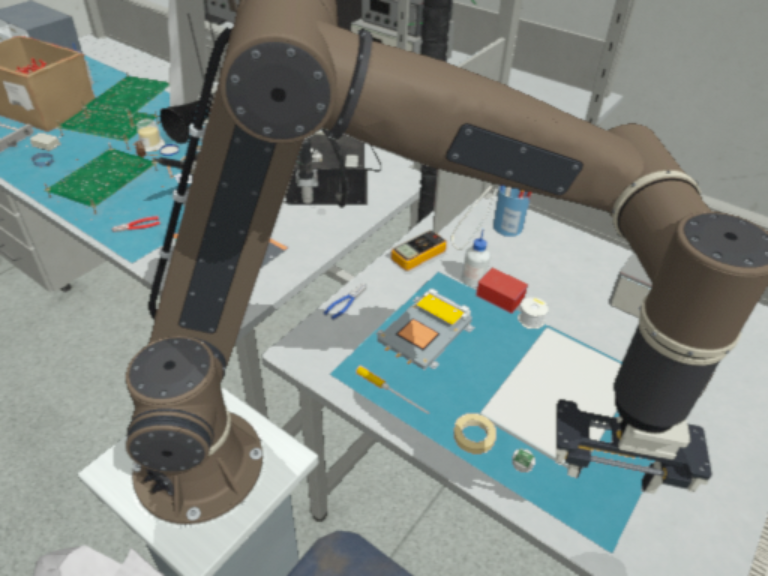

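Top view (shown at 1.5x): the plate is on the left bench at about (260,322), with its white bar at (258,331) and copper edge at (260,298). The chassis is at (462,300), with the flap at (463,280) and the pad at (461,316). The turquoise look-alike is at (193,340). The scene view confirms the chassis layout; there the arm hides the plate.

```bash
cat > h.py <<'E'
import numpy as np,cv2
def ray(f,u,v,z):
    K,T=f["mtx"],f["cam_to_world"]
    d=T[:3,:3]@np.array([(u-K[0,2])/K[0,0],(v-K[1,2])/K[1,1],1]); o=T[:3,3]
    return o+d*(z-o[2])/d[2]
def rect(f,mask,box,z):
    x0,y0,x1,y1=box; m=np.zeros(mask.shape,np.uint8); m[y0:y1,x0:x1]=mask[y0:y1,x0:x1]
    c=max(cv2.findContours(m,0,1)[0],key=cv2.contourArea)
    b=cv2.boxPoints(cv2.minAreaRect(c)); P=np.array([ray(f,*p,z)[:2] for p in b])
    e=[P[1]-P[0],P[2]-P[1]]
    return P.mean(0).round(4),[(round(float(np.hypot(*k)),4),round(float(np.degrees(np.arctan2(k[1],k[0]))),1)) for k in e]
E
python3 - <<'E'
from h import *
f=np.load("top.npz"); h=cv2.cvtColor(f["color"],cv2.COLOR_RGB2HSV); H,S,V=[h[...,i] for i in range(3)]
def s(*b): return [int(i/1.5) for i in b]
B=s(230,285,290,360)
print("plate dark",rect(f,((V<110)&(S<80)).astype(np.uint8),B,.004))
print("bar",rect(f,((V>170)&(S<60)).astype(np.uint8),s(244,322,276,340),.034))
print("copper",rect(f,((S>90)&(H<15)).astype(np.uint8),B,.004))
print("flap",rect(f,((S>120)&(H>18)&(H<35)).astype(np.uint8),s(430,255,500,300),.031))
print("pad",rect(f,((S>90)&(H<16)).astype(np.uint8),s(435,298,490,335),.020))
print("chassis",rect(f,((S<60)&(V<170)).astype(np.uint8),s(425,250,505,350),.016))
for n,u,v in [("post",352,235),("bottle",460,212),("meter",393,218),("driver",455,381),("cutters",379,325),("gapL",330,300),("gapR",362,300)]: print(n,ray(f,u/1.5,v/1.5,0).round(3))
c=f["color"][s(0,240,0,0)[1]:s(0,360,0,0)[1]]
cv2.imwrite("pics/c.png",np.hstack([cv2.resize(f["color"][175:245,140:210,::-1],(400,400),interpolation=2),cv2.resize(f["color"][165:245,270:350,::-1],(400,400),interpolation=2)]))
E
```

```text
plate dark (array([0.486 , 0.3458]), [(0.0878, -90.4), (0.1097, -178.4)])
bar (array([0.4708, 0.3442]), [(0.0321, -90.3), (0.0072, -178.2)])
copper (array([0.552 , 0.3461]), [(0.0843, -90.4), (0.0074, -178.4)])
flap (array([ 0.5897, -0.1432]), [(0.1008, -90.4), (0.0478, 178.2)])
pad (array([ 0.506 , -0.1404]), [(0.0683, -90.4), (0.058, 178.4)])
chassis (array([ 0.5315, -0.1396]), [(0.1604, -90.4), (0.2084, 178.1)])
post [0.712 0.124 0.   ]
bottle [ 0.769 -0.146  0.   ]
meter [0.755 0.022 0.   ]
driver [ 0.35  -0.124  0.   ]
cutters [0.486 0.057 0.   ]
gapL [0.548 0.176 0.   ]
gapR [0.547 0.098 0.   ]
```

View pics/c.png

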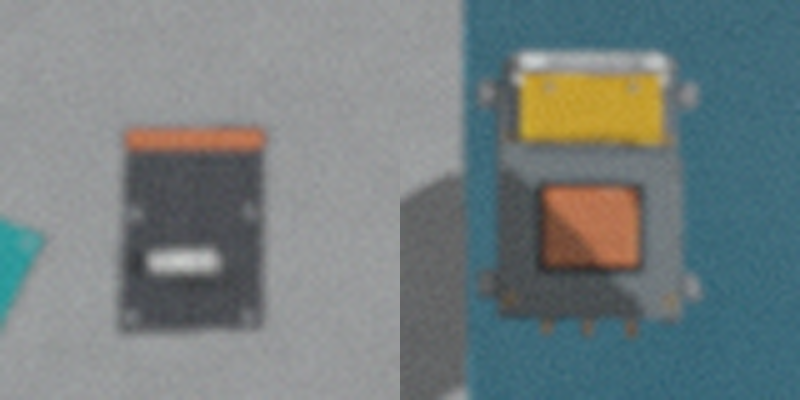

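The crop shows the plate almost square to the world axes with copper at +x, and the chassis turned by about -2 degrees. First I'll move above the chassis and look down.

```bash
python3 -m jog '[[1,[-400,343,0],-1.152],[1,[-400,343,0],-1.152],[1,[-400,343,0],-1.152],[1,[-400,343,0],-1.152],[1,[-400,343,0],-1.152],[1,[-400,343,0],-1.152],[1,[-400,343,0],-1.152],[1,[-400,343,0],-1.152],[1,[-400,343,0],-1.152],[1,[-400,343,0],-1.152],[1,[-400,343,0],-1.152],[1,[-400,343,0],-1.152],[1,[-400,343,0],-1.152],[1,[-400,343,0],-1.152]]' 30
python3 - <<'E'
from station import optics
import numpy as np,cv2
f=optics.grab_frame("wrist"); np.savez("w1.npz",**f)
print(f["mtx"],f["cam_to_world"].round(4))
cv2.imwrite("pics/w1.png",cv2.resize(f["color"][:,:,::-1],(768,576)))
E
```

```text
t: 1.85
eef_pos: [0.5002, -0.1412, 0.2406]
ee_rot: [-3.142, 0.0, -1.572]
force: [-0.2, 0.8, 0.1]
width: 0.0875
gripper_force: 0.0
[[297.31863964   0.         260.68314068]
 [  0.         297.31863964 197.18184006]
 [  0.           0.           1.        ]] [[-1.000e+00  7.000e-04  2.400e-03  4.999e-01]
 [ 1.400e-03  9.578e-01  2.876e-01 -2.186e-01]
 [-2.100e-03  2.876e-01 -9.578e-01  3.837e-01]
 [ 0.000e+00  0.000e+00  0.000e+00  1.000e+00]]
```

View pics/w1.png

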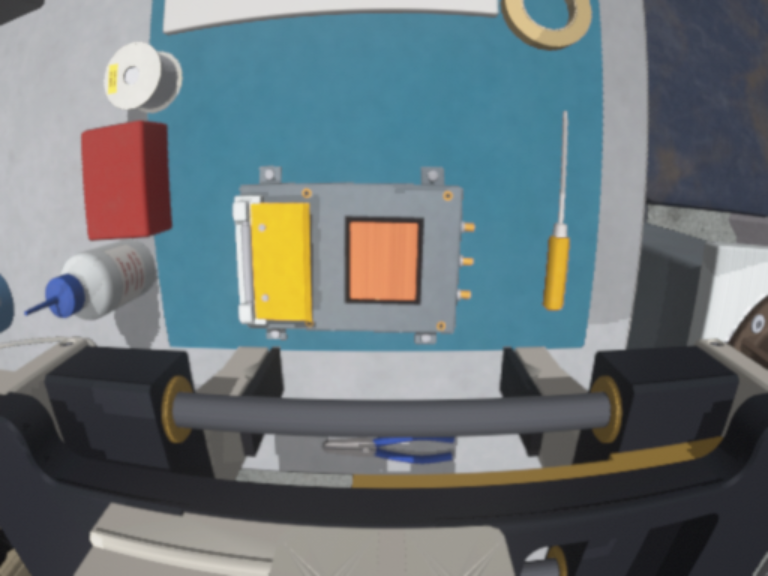

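The wrist view shows the chassis at about (350,258), the flap at (280,262), the pad at (384,260) and the driver at (557,250), well clear. Now I'll measure with fisheye rays.

```bash
cat >> h.py <<'E'
def wray(f,u,v,z):
    K,T=f["mtx"],f["cam_to_world"]
    a=np.array([u-K[0,2],v-K[1,2]]); r=np.hypot(*a); th=r/K[0,0]
    d=T[:3,:3]@np.r_[a/r*np.sin(th),np.cos(th)]; o=T[:3,3]
    return o+d*(z-o[2])/d[2]
def wrect(f,mask,z,box=(0,0,512,384)):
    x0,y0,x1,y1=box; m=np.zeros(mask.shape,np.uint8); m[y0:y1,x0:x1]=mask[y0:y1,x0:x1]
    c=max(cv2.findContours(m,0,1)[0],key=cv2.contourArea)[:,0]
    P=np.array([wray(f,*p,z)[:2] for p in c]).astype(np.float32)
    r=cv2.minAreaRect(P*1000); return np.round(r[0],1),np.round(r[1],1),round(r[2],2)
E
python3 - <<'E'
from h import *
f=np.load("w1.npz"); h=cv2.cvtColor(f["color"],cv2.COLOR_RGB2HSV); H,S,V=[h[...,i] for i in range(3)]
bx=(150,110,320,225)
print("pad",wrect(f,(S>90)&(H<16),.020,(220,130,290,215)))
print("flap",wrect(f,(S>120)&(H>18)&(H<35),.031,bx))
print("chassis",wrect(f,((S<70)&(V<190))|((S>90)&(H<16)),.016,(207,118,306,224)))
for u,v in [(461,187),(455,332)]: print(wray(f,u/1.5,v/1.5,.016).round(4))
E
```

```text
pad (array([ 507.8, -139.5]), array([68.2, 58.1]), 88.62)
flap (array([ 592., -141.]), array([100.5,  50.4]), 88.45)
chassis (array([ 505.6, -142.5]), array([138.2, 128.4]), 87.5)
[ 0.4431 -0.2016  0.016 ]
[ 0.4439 -0.0744  0.016 ]
```

```bash
python3 -m jog '[[1,[-486,29,0],0],[1,[-486,29,0],0],[1,[-486,29,0],0],[1,[-486,29,0],0],[1,[-486,29,0],0],[1,[-486,29,0],0],[1,[-486,29,0],0],[1,[-486,29,0],0],[1,[-486,29,0],0],[1,[-486,29,0],0],[1,[-486,29,40],0],[1,[-486,29,70],0],[1,[-486,29,70],0],[1,[-486,29,70],0]]'
python3 - <<'E'
from station import optics
from h import *
f=optics.grab_frame("wrist"); np.savez("w2.npz",**f)
cv2.imwrite("pics/w2.png",cv2.resize(f["color"][:,:,::-1],(768,576)))
print(f["cam_to_world"][:3,3])
E
```

```text
t: 3.65
eef_pos: [0.4722, 0.3452, 0.1721]
ee_rot: [-3.14, 0.001, -1.571]
force: [-0.1, 0.0, 0.6]
width: 0.0876
gripper_force: 0.0
[0.47180752 0.26761615 0.31515472]
```

View pics/w2.png

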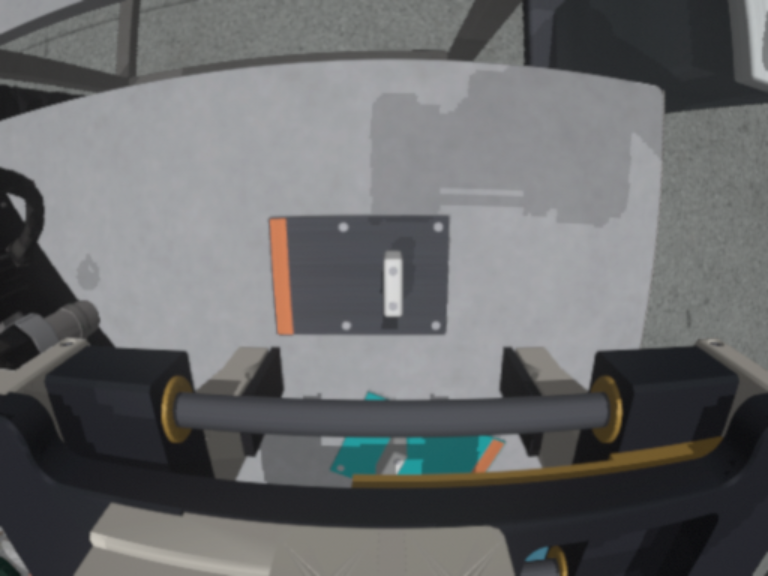

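The plate is at about (358,275) with its copper edge at (281,275), and the bar top is at (393,287). The black clutter on the left ends at about (97,318).

```bash
python3 - <<'E'
from h import *
f=np.load("w2.npz"); h=cv2.cvtColor(f["color"],cv2.COLOR_RGB2HSV); H,S,V=[h[...,i] for i in range(3)]
b=(170,130,310,230)
print("bar",wrect(f,(V>185)&(S<60),.034,(245,160,280,215)))
print("copper",wrect(f,(S>90)&(H<18),.004,b))
print("plate",wrect(f,(((S>90)&(H<18))|(V<115)),.004,(175,140,302,226)))
for z in(0,.06):print("black",wray(f,97/1.5,318/1.5,z).round(3))
for p in [(270,219),(278,334),(449,216),(446,333)]:print(wray(f,p[0]/1.5,p[1]/1.5,.004).round(4))
E
```

```text
bar (array([472.1, 346.3]), array([ 9. , 36.7]), 0.01)
copper (array([554.1, 347.1]), array([12.5, 88.1]), 0.15)
plate (array([496.3, 346.5]), array([128.3,  89.1]), 0.15)
black [0.734 0.383 0.   ]
black [0.684 0.361 0.06 ]
[0.5597 0.3039 0.004 ]
[0.5598 0.392  0.004 ]
[0.4322 0.3029 0.004 ]
[0.4316 0.3906 0.004 ]
```

```bash
python3 -m jog '[[1,[-1,0,60],0],[1,[-1,0,110],0],[1,[-1,0,140],0],[1,[-1,0,150],0],[1,[-1,0,150],0],[1,[-1,0,150],0],[-1,[-1,0,150],0],[-1,[-1,0,150],0],[-1,[-1,0,150],0],[-1,[-1,0,150],0],[-1,[-1,0,150],0],[-1,[-1,0,150],0],[-1,[-1,0,150],0],[-1,[-1,0,150],0]]' 45
```

```text
t: 5.45
eef_pos: [0.4714, 0.3463, 0.0205]
ee_rot: [3.142, -0.0, -1.571]
force: [-0.7, 0.0, 0.0]
width: 0.0131
gripper_force: 0.0
```

```bash
python3 -m jog '[[-1,[0,0,0],0],[-1,[0,0,0],0],[-1,[0,0,0],0],[-1,[0,0,0],0]]' 
python3 -m jog '[[-1,[0,0,-20],0],[-1,[0,0,-60],0],[-1,[0,0,-110],0],[-1,[0,0,-110],0],[-1,[0,0,-110],0]]' 
python3 - <<'E'
from station import optics
from h import *
f=optics.grab_frame("wrist"); np.savez("w3.npz",**f)
cv2.imwrite("pics/w3.png",cv2.resize(f["color"][:,:,::-1],(768,576)))
E
```

```text
t: 5.95
eef_pos: [0.4714, 0.3464, 0.0205]
ee_rot: [-3.142, 0.0, -1.571]
force: [-0.0, -1.2, -0.2]
width: 0.0116
gripper_force: 45.0
t: 6.58
eef_pos: [0.471, 0.3461, 0.1303]
ee_rot: [3.141, 0.0, -1.571]
force: [0.1, -0.9, -1.9]
width: 0.0112
gripper_force: 45.0
```

View pics/w3.png

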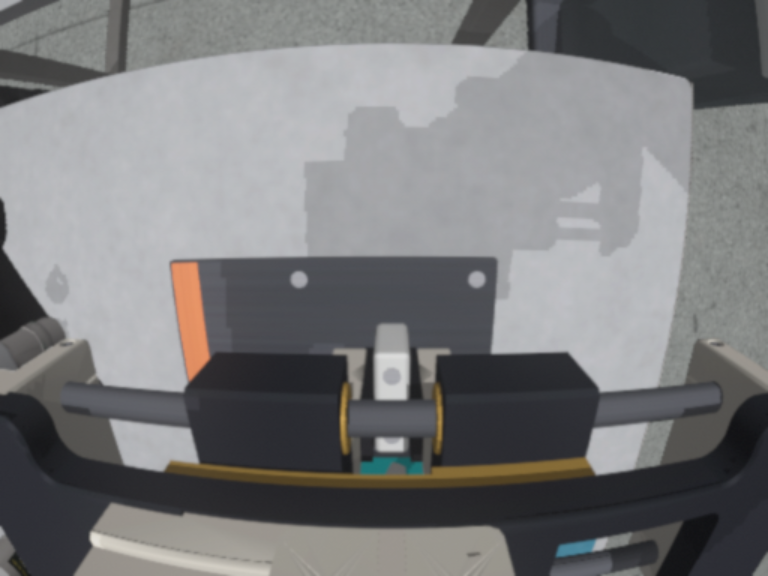

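The plate is held. Its near edge runs from the copper corner at (171,262) to the rear corner at (497,257). I'll check that it hangs level.

```bash
python3 - <<'E'
from h import *
f=np.load("w3.npz")
for p in [(171,262),(497,257)]:
  for z in (.1098,.1138,.1178): print(p,z,wray(f,p[0]/1.5,p[1]/1.5,z).round(4))
E
```

```text
(171, 262) 0.1098 [0.561  0.3033 0.1098]
(171, 262) 0.1138 [0.5588 0.3025 0.1138]
(171, 262) 0.1178 [0.5566 0.3016 0.1178]
(497, 257) 0.1098 [0.4307 0.3024 0.1098]
(497, 257) 0.1138 [0.4317 0.3015 0.1138]
(497, 257) 0.1178 [0.4327 0.3007 0.1178]
```

```bash
python3 -m jog '[[-1,[40,13,0],0],[-1,[100,13,0],0.023],[-1,[160,13,0],0.023],[-1,[220,13,0],0.023],[-1,[280,13,0],0.023],[-1,[340,13,0],0.023],[-1,[400,13,0],0.023],[-1,[450,13,0],0.023],[-1,[485,13,0],0.023],[-1,[485,13,30],0.023],[-1,[485,13,60],0.023],[-1,[485,13,70],0.023],[-1,[485,13,70],0.023],[-1,[485,13,70],0.023]]' 
python3 - <<'E'
from station import optics
from h import *
f=optics.grab_frame("wrist"); np.savez("w4.npz",**f)
cv2.imwrite("pics/w4.png",cv2.resize(f["color"][:,:,::-1],(768,576)))
E
```

```text
t: 8.38
eef_pos: [0.4591, -0.1385, 0.0613]
ee_rot: [-3.141, -0.0, -1.593]
force: [-0.2, 0.2, -0.6]
width: 0.0118
gripper_force: 45.0
```

View pics/w4.png

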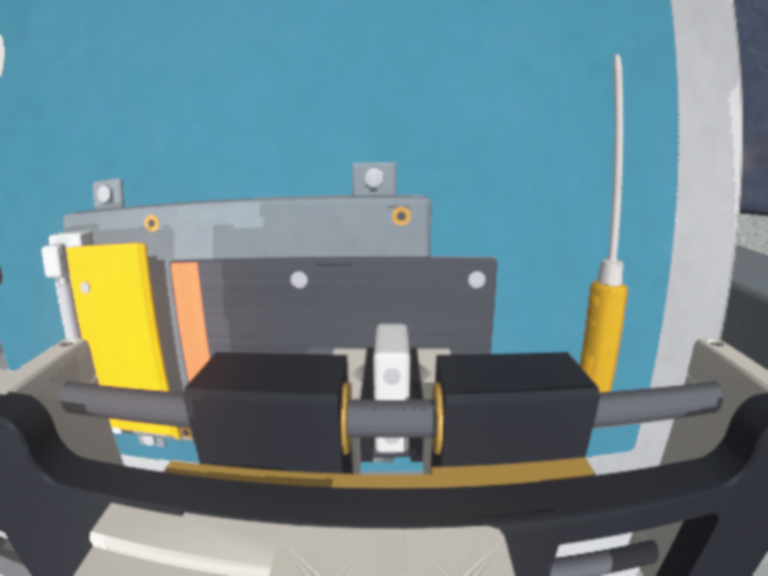

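The copper edge at (171,262) to (190,380) sits just short of the flap's lip, which runs from (147,243). The flap's near edge stands slightly outside the plate, as it should. Now the numbers.

```bash
python3 - <<'E'
from h import *
f=np.load("w4.npz")
for n,u,v,z in [("flapfree near",147,243,.034),("flaphinge near",68,247,.033),("flapfree far",180,437,.034),("plate front near",171,262,.0448),("plate back near",497,257,.0448),("chassis near back",429,196,.016),("chassis near front",64,215,.016)]: print(n,wray(f,u/1.5,v/1.5,z).round(4))
E
```

```text
flapfree near [ 0.5631 -0.1907  0.034 ]
flaphinge near [ 0.6115 -0.1919  0.033 ]
flapfree far [ 0.5665 -0.0929  0.034 ]
plate front near [ 0.546  -0.1839  0.0448]
plate back near [ 0.4188 -0.1821  0.0448]
chassis near back [ 0.4419 -0.2028  0.016 ]
chassis near front [ 0.6266 -0.2065  0.016 ]
```

```bash
python3 -m jog '[[-1,[1.5,0,10],0],[-1,[1.5,0,17],0],[-1,[1.5,0,19],0],[-1,[1.5,0,19],0],[-1,[1.5,0,19],0]]'
```

```text
t: 9.05
eef_pos: [0.4585, -0.1401, 0.0417]
ee_rot: [-3.141, -0.0, -1.594]
force: [0.3, 0.2, -1.1]
width: 0.0119
gripper_force: 45.0
```

```bash
python3 -m jog '[[-1,[0,-8,0],0],[-1,[0,-16,0],0],[-1,[0,-24,0],0],[-1,[0,-32,0],0],[-1,[0,-40,0],0],[-1,[0,-46,0],0],[-1,[0,-50,0],0],[-1,[0,-50,0],0],[-1,[0,-50,0],0]]'
```

```text
t: 10.18
eef_pos: [0.5081, -0.1413, 0.0415]
ee_rot: [3.141, 0.0, -1.594]
force: [-0.4, 0.3, -0.8]
width: 0.0118
gripper_force: 45.0
```

No contact, and the nose is at chassis x of about +61. I'll ease forward to the stop.

```bash
python3 -m jog '[[-1,[0,-3,0],0],[-1,[0,-6,0],0],[-1,[0,-8,0],0],[-1,[0,-8,0],0],[-1,[0,-8,0],0]]'; python3 -m jog '[[-1,[0,-1,0],0],[-1,[0,-2,0],0],[-1,[0,-2,0],0],[-1,[0,-2,0],0]]'
```

```text
t: 10.8
eef_pos: [0.5163, -0.1415, 0.0415]
ee_rot: [3.141, 0.0, -1.594]
force: [-0.6, 0.6, -1.7]
width: 0.012
gripper_force: 45.0
t: 11.3
eef_pos: [0.5183, -0.1415, 0.0416]
ee_rot: [3.142, 0.0, -1.594]
force: [-0.5, 0.9, -1.4]
width: 0.012
gripper_force: 45.0
```

```bash
for i in 1 2; do python3 -m jog '[[-1,[0,-1,0],0],[-1,[0,-1.5,0],0],[-1,[0,-1.5,0],0],[-1,[0,-1.5,0],0]]'; done
```

```text
t: 11.8
eef_pos: [0.5192, -0.1415, 0.0414]
ee_rot: [3.14, 0.0, -1.594]
force: [-3.3, 0.1, 0.5]
width: 0.0117
gripper_force: 45.0
t: 12.3
eef_pos: [0.5193, -0.1417, 0.041]
ee_rot: [3.138, 0.0, -1.594]
force: [-7.1, 0.7, 1.4]
width: 0.0119
gripper_force: 45.0
```

Stop found at TCP x of about 0.519. I'll back off 2.5 mm to relieve the push and press down.

```bash
python3 -m jog '[[-1,[0,2.5,0],0],[-1,[0,2.5,1],0],[-1,[0,2.5,2],0],[-1,[0,2.5,3],0],[-1,[0,2.5,4],0],[-1,[0,2.5,4],0]]'; python3 -m jog '[[-1,[0,0,1],0],[-1,[0,0,2],0],[-1,[0,0,2],0],[-1,[0,0,2],0]]'
```

```text
t: 13.05
eef_pos: [0.5192, -0.1416, 0.0379]
ee_rot: [-3.141, -0.0, -1.594]
force: [-2.6, 1.6, 5.1]
width: 0.0115
gripper_force: 45.0
t: 13.55
eef_pos: [0.5192, -0.1415, 0.0365]
ee_rot: [-3.141, -0.0, -1.593]
force: [-6.4, 2.0, 11.5]
width: 0.0116
gripper_force: 45.0
```

```bash
python3 -m jog '[[-1,[0,1,1],0],[-1,[0,1,2],0],[-1,[0,1,2],0],[-1,[0,1,2],0]]'
python3 - <<'E'
from station import optics
from h import *
f=optics.grab_frame("wrist"); np.savez("w5.npz",**f); s=optics.grab_frame("scene")
a=cv2.resize(f["color"][100:320,20:380,::-1],(800,489))
cv2.imwrite("pics/w5.png",a); cv2.imwrite("pics/s5.png",cv2.resize(s["color"][150:290,200:380,::-1],(720,560),interpolation=2))
E
```

```text
t: 14.05
eef_pos: [0.5192, -0.1415, 0.0364]
ee_rot: [-3.139, -0.0, -1.593]
force: [-9.7, 5.1, 30.5]
width: 0.0115
gripper_force: 45.0
```

View pics/w5.png

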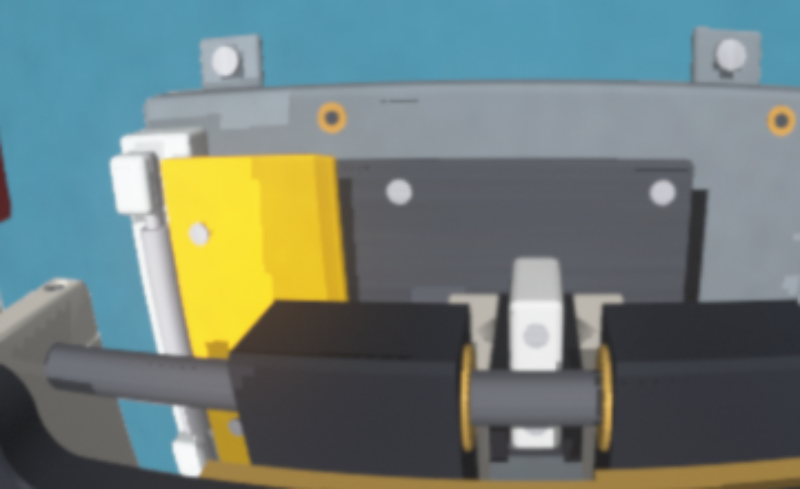

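View pics/s5.png

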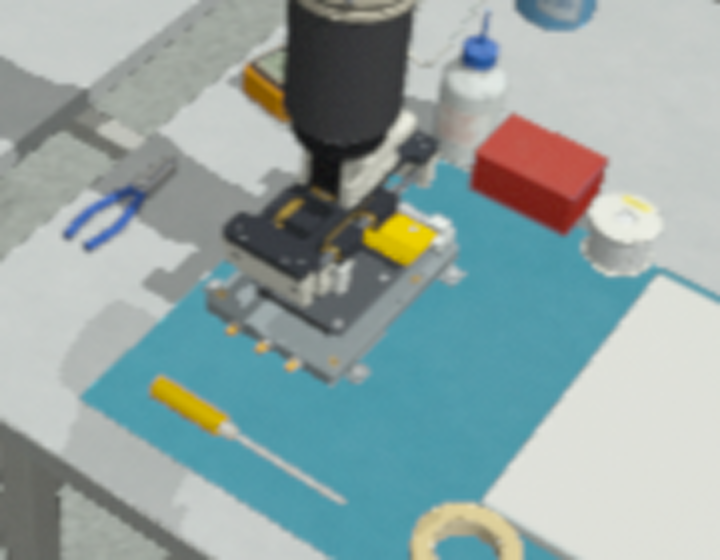

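The copper edge is fully under the closed flap, and the rear near corner of the plate is at crop (692,160). TCP height puts the plate's underside at 15.9 mm, so it is on the bed. Quick numeric check, and confirming the push is steady.

```bash
python3 -m jog '[[-1,[0,0,-0.5],0],[-1,[0,0,-0.5],0],[-1,[0,0,-0.5],0],[-1,[0,0,-0.5],0]]'
python3 - <<'E'
from h import *
f=np.load("w5.npz")
for n,u,v,z in [("plate rear",692,160,.02),("plate near at flap",338,158,.02),("flap free",330,155,.032),("flap hinge",163,158,.033),("screw1",399,192,.02),("screw2",662,192,.02),("hole1",331,118,.016),("hole2",781,121,.016)]: print(n,wray(f,20+u*.45,100+v*.45,z).round(4))
E
```

```text
t: 14.65
eef_pos: [0.5192, -0.1415, 0.0364]
ee_rot: [-3.139, -0.0, -1.593]
force: [-8.2, 3.4, 24.9]
width: 0.012
gripper_force: 45.0
plate rear [ 0.479  -0.1849  0.02  ]
plate near at flap [ 0.5684 -0.1874  0.02  ]
flap free [ 0.5665 -0.1906  0.032 ]
flap hinge [ 0.6126 -0.1922  0.033 ]
screw1 [ 0.553  -0.1781  0.02  ]
screw2 [ 0.4865 -0.1767  0.02  ]
hole1 [ 0.5707 -0.1973  0.016 ]
hole2 [ 0.454  -0.1944  0.016 ]
```

```bash
python3 -c "
from station import order
print(order.job_done())"
```

```text
the job is handed in; nothing more can be done
None
```

I handed the job in with the plate against the back stop under the closed flap, centred within about 2 mm by my measurements, and held flat on the bed with about 25 N down and a 45 N grip, after 14.65 s; the judge's verdict was not shown.

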